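# Close the pocket router and show its ports to the inspection camera

### The arm

A 7-joint arm with a two-finger parallel gripper is mounted at the origin on the work surface. World frame = base frame: x ahead of the robot, y to its left, z up, the work surface at z = 0. Lengths are in m, angles in rad, forces in N, time in s.
With the tool pointing down it reaches from about 0.35 to 0.9 m from the base axis. Payload 7.2 kg.
Tool frame: the origin (TCP) lies at the very end of the fingers, on their centre line; the grasp point (between the pads) lies bot.grip_depth behind it (bot.grip_depth is the distance from the TCP to the grasp point, in m); z points along the fingers, y is the line along which they close (so a half turn about z gives the same grasp; the last joint's range is limited). The gripper opens to 85 mm and grips with 20 to 120 N. Pads are 22 mm wide; open, the fingers measure 114 mm over their backs; the gripper's body (76 mm by 85 mm) begins 54 mm behind the grasp point. The pads swing forward as they close: fully open they stand 13 mm farther back than shut.
Start: joints at [-1.403, 0.411, -0.013, 1.596, 0.006, 1.134, -0.082], TCP at [0.146, 0.608, 0.231] pointing down, gripper open.
Joint ranges: [-2.95, 2.95], [-0.29, 1.99], [-1.47, 1.44], [0.14, 2.54], [-1.03, 4.17], [0.13, 1.85], [-2.86, 2.86]. Speed limits (rad/s): [2.39, 2.39, 3.01, 3.01, 3.14, 3.14, 3.14].

### API

Orientations are given as a unit quaternion [x, y, z, w].
In Python, from bench import status, eyes, finish_job, bot gives the robot as it stands.
- The arm moves only by the tool carry_out, never from a script. Its argument "plan" is one flat list of numbers, 7 for each row, row after row: the shift along the tool's x, y, z in cm, then the turn, a rotation vector about the tool's x, y, z in units of 6 degrees (1.0 is 6 degrees), then the finger opening in cm, from 0 to 8.54. In form: [dx, dy, dz, wx, wy, wz, fingers, dx, dy, dz, wx, wy, wz, fingers, ...]. A call has 1 to 12 rows; each row shifts and turns the commanded pose from where the row before left it, along the tool's axes as they then stand; what a row does not reach is not made up. A row lasts 1/12 s, in which the tool goes at most 41.7 mm and 7.16 degrees, less where a joint would pass 70% of its speed; a pose out of reach is approached as far as the arm can. A call with a gripper value outside its range is refused whole. The fingers move at their own pace and stop on an object; the grip force is fixed at half the most. Time passes only in rows, so rows that do not move let the fingers close. It gives the time, the measured TCP pose, the force, the opening and the grip force at its end, in the units of the state.
- status.observe(): the state, without advancing time (a new reading comes with each control period).
- eyes.snapshot(name): name is "side" or "top"; returns the picture (480x640x3 uint8, red, green, blue); there is no depth.
- eyes.calibration(name): a dict with "K" (3x3 intrinsics, pixels), "eye" and "orientation" of the camera in the world. Camera axes: x right, y down, z forward; pixel columns grow to the right and rows downward; lengths in m; the calibration is good to about 2 mm. A picture is of the moment at which its call begins. calibration takes no time and is no camera call.
- finish_job(): hands the job in; it is judged then, once.
The state is a dict: "t": time; "q": joint angles; "joint_vel": joint speeds; "tau": joint torques, N m; "tcp_pos": TCP position; "eef_rot": TCP orientation; "wrist_force": force on the tool from outside, world axes, zero at the start; "moment": the same for the moment, N m; "finger_gap": finger opening in m; "finger_force": force on a finger pad.
Only numpy, scipy, OpenCV 4.12 (cv2) and the standard library are available. Lean on these libraries where they do the work, as an engineer would, in place of code of your own. Each camera call takes 0.05 s, during which the arm holds its last target. There are 200 camera calls.

### The job

Close the white pocket router in the blue nest: lay the white cover fully home on it by its heat sink, yellow stripe at the yellow-port end, and let go. Then lift the router out by the long sides of its base (the cover only lies in place) and hold it up to the inspection camera above the bullseye, cover side up, port face square to the downward-tilted lens, centred on its axis and 100 mm from it. Finish while still holding it there in the air; do not touch the camera or stand, and leave the other things on the bench where they are.

Things in the scene. Friction and masses are not known exactly. Their poses are not given: they have to be found in the camera images.
- router: White open-topped router base, 95 (x) x 60 (y) x 24 mm, walls 7 mm, mouth 81 x 46 mm, green board inside below 17 mm; 140 g, loose in the nest. Origin: centre of its underside; +x to the yellow-port end, z up. Grip it across y on the long sides, near the middle. When home, the cover's origin is 19 mm above this origin, axes parallel, +x to +x.
- ports (a point): Middle of the router's port face: on the router at x +47.5 mm, y 0, z +12 mm.
- cover: White cover, right way up, 60 g, loose: 91 (x) x 53 (y) mm plate with a finned heat sink on its middle (40 x 30 x 16 mm, x y z; grip it here across y), under it a stepped lip 77 x 42 mm, 5 mm deep (lower half 73 x 38). Origin: centre of the lip's underside; plate at z 5-9 mm, sink 9-25 mm. +x to the yellow-stripe end. Rests loose on the base's rim, lip inside 2 mm play all round, no latch.
- stripe (a point): Middle of the yellow stripe on top of the white cover: on the cover at x +40 mm, y 0, z +9 mm.
- nest: Blue assembly nest, fixed: block 117 (x) x 40 (y) x 25 mm; the router stands on its top, +x the same way, overhanging 10 mm on each long side. At each end a stop 5 mm taller, 2 mm clear of the router. Origin: centre of its underside, on the bench.
- camera_stand: Fixed stand of the inspection camera: grey base plate 12 mm thick, 110 mm wide (y), from x -50 to +220 mm, red and white bullseye 60 mm across on it; post 20 mm thick, 327 mm tall at x +185 mm. Origin: on the bench under the bullseye, plumb below the focus point; +x from bullseye to post, the lens looks back towards -x.
- camera_head: Camera head, fixed to the stand: white ring light 52 mm across, dark lens in its middle, 95 mm long, lens 242 mm above the bench, 91 mm from the bullseye towards the post, tilted 25 degrees down. Origin: centre of the lens front; the lens looks along -x, z is the head's upward side. A router presented correctly has its x, y, z axes parallel to these.
- focus (a point): The point in the air where the middle of the port face belongs: on the lens axis 100 mm in front of the lens, 200 mm above the bullseye's bench point.
- dark_cover: Black cover with red stripe, of another model, loose, same shape and size as the white one, origin likewise. Leave alone.
- grey_router: Finished grey router, closed, loose, 95 x 60 x 31 mm, origin at the centre of its underside. Leave alone.
- adapter: Black plug-in power adapter, loose, 72 x 45 x 34 mm with two brass blades 18 mm long at +x, origin at the centre of its underside. Leave alone.
- screwdriver: Red-handled screwdriver, loose, 190 mm long, lying along its x, origin underneath. Leave alone.
- mug: Blue mug, loose, 80 mm across, 90 mm tall, origin at the centre of its foot. Leave alone.
- contact_spray: Yellow can with a red cap, loose, 52 mm across, 150 mm tall, origin at the centre of its foot. Leave alone.

How it is judged:
By the outcome, as a careful person would: the job done as asked, in the order asked, and still so for the second after the job is handed in, while the arm keeps its last pose, push and grip.
It also fails if it takes over 59 s, if anything falls off the work surface, if the arm or the gripper's body presses on something with over 40 N, if the wrist force passes 120 N, or if a joint passes its speed limit or range.

## Working session

There is one attempt and no reset: what is moved stays moved. The work goes in short steps, Python scripts to look and compute and a tool call to move; the robot and the scene stay as the last step left them, time stands still between calls to the robot, and variables do not carry over. Pictures are saved under pics/ and viewed, at most 10 in all, crops included, and the job is handed in when it is done.

Besides the shell and the picture viewer there is one more tool, called after ">>>" as a command line: name --argument value ..., lists and objects as JSON in quotes. carry_out: Moves the arm, as the interface text tells. Its arguments: {"type":"object","properties":{"plan":{"type":"array"}},"required":["plan"]}

```bash
ls; mkdir -p pics
python3 - <<'E'
from bench import status, eyes, bot
import cv2
for n in("side","top"):
    cv2.imwrite(f"pics/{n}0.png",eyes.snapshot(n)[:,:,::-1]); c=eyes.calibration(n); print(n,c)
s=status.observe(); print(s); print(bot.grip_depth)
E
```

```text
pics
side {'K': array([[475.4186523 ,   0.        , 317.85180123],
       [  0.        , 475.4186523 , 234.31874973],
       [  0.        ,   0.        ,   1.        ]]), 'eye': array([ 0.22632245, -0.99194658,  0.84010045]), 'orientation': array([ 0.86228124, -0.15468397,  0.0901755 , -0.47372176])}
top {'K': array([[508.34497011,   0.        , 314.13917788],
       [  0.        , 508.34497011, 234.82671332],
       [  0.        ,   0.        ,   1.        ]]), 'eye': array([0.42979317, 0.03202057, 1.37529706]), 'orientation': array([ 0.70831219, -0.70313416,  0.0508293 , -0.03622958])}
{'t': 0.1, 'q': array([-1.40319757,  0.41181442, -0.01271234,  1.59692575,  0.00559875,
        1.13430094, -0.08217941]), 'joint_vel': array([ 1.14284079e-03, -1.95924146e-03, -4.48684310e-04, -3.10978172e-03,
        1.11660969e-05,  7.56681201e-04,  1.61313092e-03]), 'tau': array([ 2.68984353e-03, -6.01836991e+01,  6.84082545e-01, -3.00100386e+01,
        1.39737109e-02,  6.31957213e-03,  3.07583991e-05]), 'tcp_pos': array([0.14594735, 0.60728061, 0.23055475]), 'eef_rot': array([ 1.17604358e-01,  9.93060278e-01, -7.05607998e-04, -3.41238853e-05]), 'wrist_force': array([ 0.40194106, -0.01363092,  0.22815581]), 'moment': array([-0.0504032 ,  0.03405397,  0.01674592]), 'finger_force': 0.0, 'finger_gap': 0.08527283123850853}
0.0187
```

View pics/side0.png

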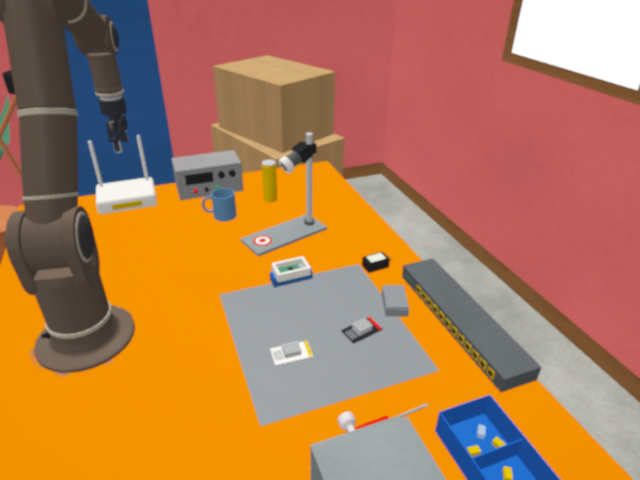

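View pics/top0.png

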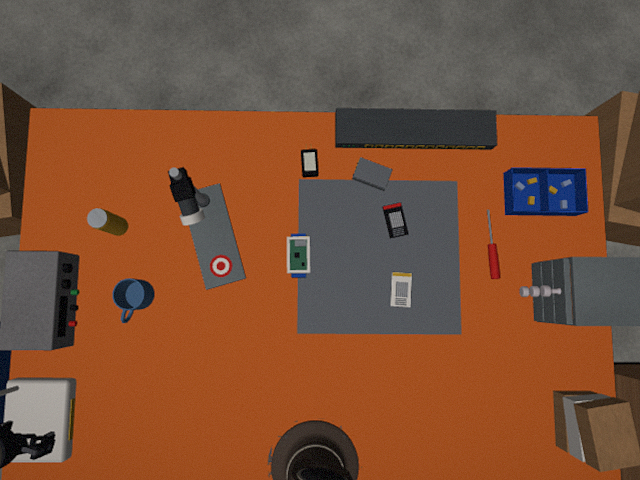

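The side view shows the cover at (291,351) with its stripe at (309,349), the nest and router at (291,270), the bullseye at (262,240) and the lens at about (288,163). In the top view the cover is at (401,290) with the stripe up (+x), the router is at (299,255), the bullseye at (221,266), and the post lies towards the upper left. Next I'll enlarge these areas.

Run:
```python
import cv2, numpy as np
def mk(n,boxes,out,s):
    im=cv2.imread(f"pics/{n}0.png")
    t=[]
    for (x,y,w,h) in boxes:
        c=cv2.resize(im[y:y+h,x:x+w],None,fx=s,fy=s,interpolation=cv2.INTER_CUBIC)
        for i in range(0,w,10): cv2.line(c,(i*s,0),(i*s,8 if (x+i)%50 else 20),(255,0,255),1)
        for i in range(0,h,10): cv2.line(c,(0,i*s),(8 if (y+i)%50 else 20,i*s),(255,0,255),1)
        t.append(c)
    cv2.imwrite(out,np.hstack(t))
mk("top",[(280,220,40,70),(380,260,40,70)],"pics/c1.png",8)
mk("top",[(160,160,100,140)],"pics/c2.png",4)
mk("side",[(260,250,60,55),(260,330,60,45)][:1],"pics/c3.png",8)
a=cv2.imread("pics/side0.png")
mk("side",[(260,330,60,40)],"pics/c4.png",8)
mk("side",[(235,125,100,130)],"pics/c5.png",4)
# combine c3,c4 ; c2,c5
A=cv2.imread("pics/c3.png");B=cv2.imread("pics/c4.png")
h=min(A.shape[0],B.shape[0]);cv2.imwrite("pics/c34.png",cv2.resize(np.vstack([A,B]),None,fx=.75,fy=.75))
A=cv2.imread("pics/c2.png");B=cv2.imread("pics/c5.png")
cv2.imwrite("pics/c25.png",np.hstack([A[:520],B]))
```

```text
(no output)
```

View pics/c1.png

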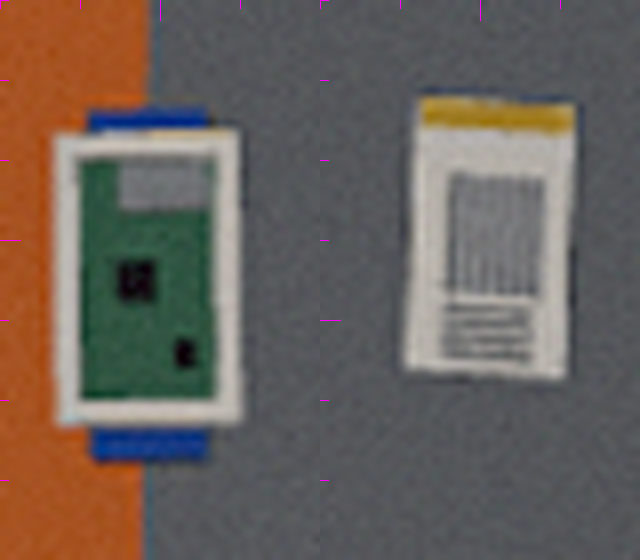

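View pics/c25.png

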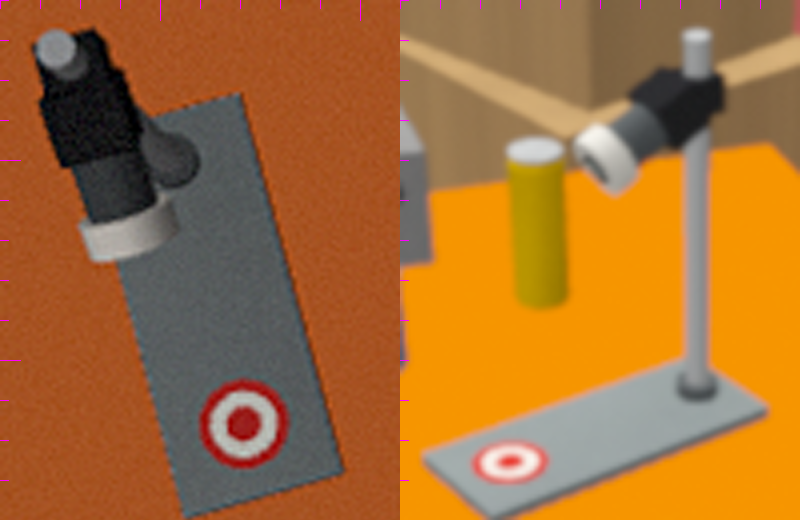

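View pics/c34.png

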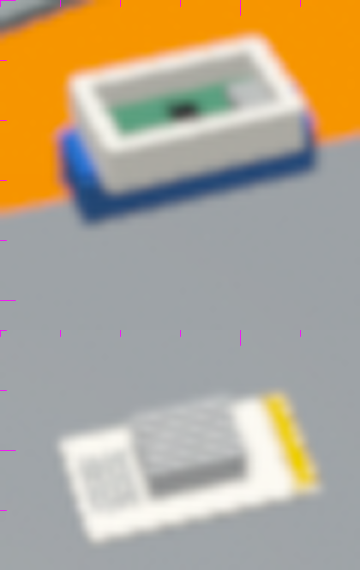

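The router's yellow sliver, and so its +x end, points up (+x world), the same way as the cover's stripe. I've read off the corner pixels and will fit the poses from both cameras.

```bash
cat > h.py <<'E'
import numpy as np
from scipy.spatial.transform import Rotation as R
from scipy.optimize import least_squares
from bench import eyes
CAL={n:eyes.calibration(n) for n in("side","top")}
def proj(n,P):
    c=CAL[n]; p=(np.atleast_2d(P)-c["eye"])@R.from_quat(c["orientation"]).as_matrix(); q=p@c["K"].T; return q[:,:2]/q[:,2:]
def fit(obs,x0,z0=0.):
    def W(x,P): 
        r=R.from_euler('z',x[2]).as_matrix(); return np.array(P)@r.T+[x[0],x[1],z0]
    f=lambda x:np.concatenate([(proj(n,W(x,np.array(P)/1000))-np.array(px)) for n,P,px in obs]).ravel()
    s=least_squares(f,x0,x_scale=.01); return s.x,f(s.x).reshape(-1,2)
E
cat > m.py <<'E'
from h import *
np.set_printoptions(precision=2,suppress=True)
def b(hx,hy,z): return [[hx,hy,z],[hx,-hy,z],[-hx,-hy,z],[-hx,hy,z]]
rt=("top",b(47.5,30,49),[(286.6,236.6),(310,236.5),(310.5,273),(287.1,273)])
rs=("side",b(47.5,30,49),[(303.7,256.2),(311.2,267.8),(277.8,275),(271.7,262.8)])
ct=("top",b(45.5,26.5,9),[(392,272.1),(412.1,272.8),(410.9,307.5),(390.4,306.3)])
cs=("side",b(45.5,26.5,9)+b(20,15,25),[(307.5,340.3),(313.3,356.2),(275.5,365.3),(270.3,348.3),(298,341.2),(300.8,351.7),(285,354.7),(282,344.2)])
st=("top",[[220,-55,12],[-50,-55,12],[-50,55,12],[0,0,12],[185,0,327]],[(220,183.3),(245.8,277.5),(206.3,289.3),(221,266),(174.3,172)])
ss=("side",[[0,0,12],[-50,55,12],[-50,-55,12],[220,-55,12],[220,55,12],[185,0,327],[91,0,242]],[(262.5,240.3),(240.8,239.3),(257.5,253.8),(326.8,227),(307,214.3),(309.3,133.8),(284.3,165.5)])
for nm,o,x0 in(("router",[rt,rs],[.38,.06,0]),("cover",[ct,cs],[.3,-.2,0]),("stand",[st,ss],[.35,.27,.26])):
    for oo in(o,o[:1],o[1:]):
        x,r=fit(oo,x0); print(nm,np.round(x[:2],4),np.degrees(x[2]).round(2),"rms",np.sqrt((r**2).mean()).round(2))
    x,r=fit(o,x0);print(r.ravel())
E
python3 m.py
```

```text
router [0.54 0.05] 0.77 rms 0.51
router [0.54 0.05] 1.12 rms 0.2
router [0.54 0.05] 0.06 rms 0.24
[ 0.35 -0.42 -0.2  -0.43 -0.47 -0.73 -0.12 -0.58 -0.73  0.47 -0.93  0.41
 -0.07  0.52 -0.29  0.67]
cover [ 0.45 -0.23] -3.38 rms 0.54
cover [ 0.45 -0.23] -2.97 rms 0.3
cover [ 0.46 -0.23] -3.76 rms 0.5
[ 0.24 -0.71 -0.28 -0.11 -0.48 -0.79  0.27 -0.88 -0.54  0.52  0.    0.44
 -0.5   0.02 -0.32  0.54 -0.08  0.34  0.53 -1.14 -0.51 -0.41 -0.58  0.91]
stand [0.51 0.25] 16.7 rms 0.61
stand [0.51 0.25] 16.62 rms 0.33
stand [0.51 0.25] 16.95 rms 0.71
[-0.35 -0.72  0.25  0.38 -0.29  0.25  0.17 -0.33 -0.23 -0.34 -0.28  0.71
 -1.   -0.75  0.22  0.48  0.46 -0.2   0.76 -0.69 -0.35  0.13 -0.38  1.92]
```

```bash
sed -i 's/precision=2/precision=4/; s/^    x,r=fit(o,x0);.*//' m.py; python3 m.py
cat >> h.py <<'E'
def go(p,yaw=0.,pitch=0.,rot=None):
    """tool-down target (tool x=-obj x, y=obj y): print turn first, then shift in the turned tool axes"""
    from bench import status
    s=status.observe(); C=R.from_quat(s["eef_rot"])
    T=R.from_euler('ZY',[yaw,-pitch],degrees=True)*R.from_matrix(np.diag([-1.,1,-1]))
    w=(C.inv()*T).as_rotvec(degrees=True)/6; d=T.inv().apply(np.array(p)-s["tcp_pos"])*100
    print("turn",w.round(3),"then shift",d.round(3),"| tcp",s["tcp_pos"].round(4),"gap",round(s["finger_gap"],4),"F",s["wrist_force"].round(1),"t",s["t"])
E
python3 -c "
from h import *
go([.452,-.23,.2],-3.4)"
```

```text
router [0.5428 0.0458] 0.77 rms 0.51
router [0.5414 0.0455] 1.12 rms 0.2
router [0.5449 0.0476] 0.06 rms 0.24
cover [ 0.4547 -0.2305] -3.38 rms 0.54
cover [ 0.453  -0.2307] -2.97 rms 0.3
cover [ 0.4554 -0.2303] -3.76 rms 0.5
stand [0.5135 0.2523] 16.7 rms 0.61
stand [0.5131 0.2522] 16.62 rms 0.33
stand [0.5144 0.2534] 16.95 rms 0.71
turn [-0.014 -0.    -1.685] then shift [-35.517 -81.766   3.055] | tcp [0.1459 0.6073 0.2306] gap 0.0853 F [ 0.4 -0.   0.2] t 0.1
```

>>> carry_out --plan '[0,0,0,0,0,-0.85,8.5,0,0,0,0,0,-0.835,8.5,-2,-3.4,0,0,0,0,8.5,-2,-3.4,0,0,0,0,8.5,-2,-3.4,0,0,0,0,8.5,-2,-3.4,0,0,0,0,8.5,-2,-3.4,0,0,0,0,8.5,-2,-3.4,0,0,0,0,8.5,-2,-3.4,0,0,0,0,8.5,-2,-3.4,0,0,0,0,8.5,-2,-3.4,0,0,0,0,8.5,-2,-3.4,0,0,0,0,8.5]'

```text
t: 1.1
tcp_pos: [0.3258, 0.2544, 0.2312]
eef_rot: [0.03, 1.0, 0.0, -0.0]
wrist_force: [0.9, 0.4, -0.1]
finger_gap: 0.085
finger_force: 0.0
```

>>> carry_out --plan '[-1.1,-3.4,0,0,0,0,8.5,-1.1,-3.4,0,0,0,0,8.5,-1.1,-3.4,0,0,0,0,8.5,-1.1,-3.4,0,0,0,0,8.5,-1.1,-3.4,0,0,0,0,8.5,-1.1,-3.4,0,0,0,0,8.5,-1.1,-3.4,0,0,0,0,8.5,-1.1,-3.4,0,0,0,0,8.5,-1.1,-3.4,0,0,0,0,8.5,-1.1,-3.4,0,0,0,0,8.5,-1.1,-3.4,0,0,0,0,8.5,0,0,0,0,0,0,8.5]'

```text
t: 2.1
tcp_pos: [0.4248, -0.1304, 0.2318]
eef_rot: [0.033, 0.999, -0.001, 0.001]
wrist_force: [0.2, 0.8, -0.6]
finger_gap: 0.085
finger_force: 0.0
```

```bash
python3 -c "
from h import *
go([.454,-.2305,.06],-3.4)"
```

```text
turn [-0.028  0.019 -0.063] then shift [-3.507 -9.822 17.176] | tcp [ 0.4248 -0.1304  0.2318] gap 0.085 F [ 0.2  0.8 -0.6] t 2.1
```

>>> carry_out --plan '[-1.17,-3.27,0.6,0,0,-0.06,8.5,-1.17,-3.27,0.6,0,0,0,8.5,-1.17,-3.27,0.6,0,0,0,8.5,0,0,3.0,0,0,0,8.5,0,0,3.0,0,0,0,8.5,0,0,3.0,0,0,0,8.5,0,0,3.0,0,0,0,8.5,0,0,3.0,0,0,0,8.5,0,0,0,0,0,0,8.5,0,0,0,0,0,0,8.5]'

```text
t: 2.93
tcp_pos: [0.4525, -0.2238, 0.0625]
eef_rot: [0.027, 1.0, 0.0, -0.002]
wrist_force: [0.0, 0.0, -0.2]
finger_gap: 0.085
finger_force: 0.0
```

```bash
cat > snap.py <<'E'
import sys,cv2,numpy as np
from bench import eyes
# args: out, then name x y w h scale (repeat)
def tile(a):
    n,x,y,w,h,s=a[0],*map(int,a[1:6]); im=eyes.snapshot(n)[:,:,::-1].copy()
    c=cv2.resize(im[y:y+h,x:x+w],None,fx=s,fy=s,interpolation=cv2.INTER_CUBIC)
    for i in range(0,w,10): cv2.line(c,(i*s,0),(i*s,8 if (x+i)%50 else 20),(255,0,255),1)
    for i in range(0,h,10): cv2.line(c,(0,i*s),(8 if (y+i)%50 else 20,i*s),(255,0,255),1)
    return c
A=sys.argv[2:]; T=[tile(A[i:i+6]) for i in range(0,len(A),6)]
H=max(t.shape[0] for t in T); cv2.imwrite(sys.argv[1],np.hstack([np.pad(t,((0,H-t.shape[0]),(0,0),(0,0))) for t in T]))
E
python3 snap.py pics/g1.png side 240 300 100 80 8
python3 -c "
from h import *
go([.454,-.2305,.012],-3.4)
print(proj('side',[[.454,-.2305,.012],[.454,-.2305,.06]]))"
```

```text
turn [-0.002 -0.007  0.055] then shift [-0.067 -0.613  5.186] | tcp [ 0.4537 -0.2243  0.0639] gap 0.085 F [-0.3 -0.6  0.2] t 2.9833
[[291.13605127 351.8707661 ]
 [290.69304115 336.90922917]]
```

View pics/g1.png

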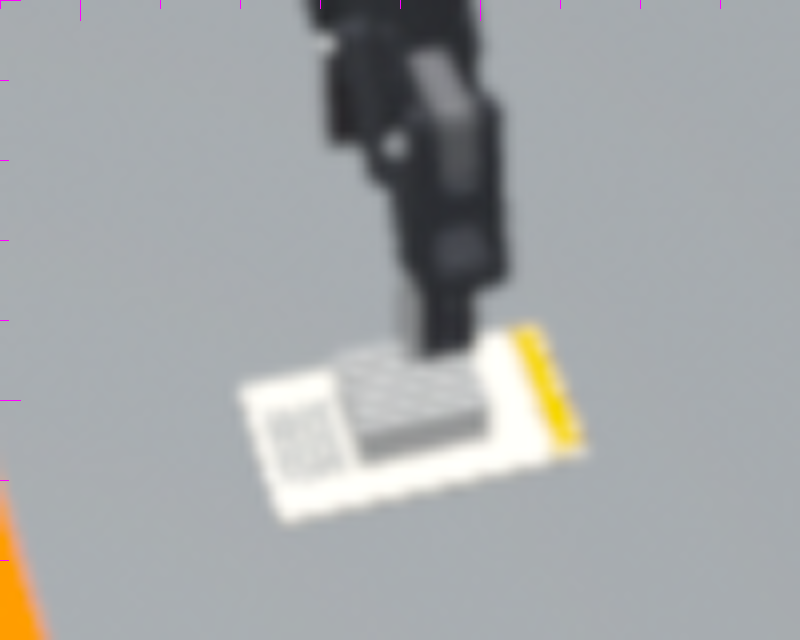

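```bash
python3 -c "
from h import *
from bench import status
a=np.radians(-3.4); u=np.array([np.cos(a),np.sin(a)]);v=np.array([-u[1],u[0]])
for d in(.0425,.05,.057):
  for x in(-.011,.011):
    p=np.array([.453,-.2241])+u*x-v*d; print(d,x,proj('side',[[*p,.064],[*p,.077]]).round(1).tolist())
for i in range(4):
  print(status.observe()['tcp_pos'].round(5)); eyes.snapshot('top')
go([.454,-.2305,.012],-3.4)"
```

```text
0.0425 -0.011 [[289.3, 348.0], [289.2, 343.7]]
0.0425 0.011 [[298.9, 345.9], [298.8, 341.6]]
0.05 -0.011 [[290.2, 350.4], [290.0, 346.1]]
0.05 0.011 [[299.8, 348.3], [299.7, 344.0]]
0.057 -0.011 [[291.0, 352.6], [290.8, 348.4]]
0.057 0.011 [[300.6, 350.5], [300.6, 346.3]]
[ 0.45369 -0.22434  0.06386]
[ 0.45444 -0.22455  0.06467]
[ 0.45485 -0.22455  0.06504]
[ 0.45499 -0.22442  0.06513]
turn [-0.003  0.03   0.062] then shift [ 0.059 -0.627  5.302] | tcp [ 0.455  -0.2243  0.065 ] gap 0.0847 F [-0.  -0.3  0.7] t 3.1833
```

>>> carry_out --plan '[0,-0.6,1.5,0,0,0.06,8.5,0,0,1.5,0,0,0,8.5,0,0,1.2,0,0,0,8.5,0,0,0.8,0,0,0,8.5,0,0,0,0,0,0,8.5,0,0,0,0,0,0,8.5,0,0,0,0,0,0,8.5,0,0,0,0,0,0,8.5]'

```text
t: 3.85
tcp_pos: [0.4539, -0.2302, 0.0139]
eef_rot: [0.03, 1.0, -0.0, 0.001]
wrist_force: [0.2, -0.4, 0.1]
finger_gap: 0.0849
finger_force: 0.0
```

```bash
python3 -c "
from h import *
go([.454,-.2305,.012],-3.4)"
```

```text
turn [-0.003  0.01   0.001] then shift [-0.009 -0.034  0.193] | tcp [ 0.4539 -0.2302  0.0139] gap 0.0849 F [ 0.2 -0.4  0.1] t 3.85
```

>>> carry_out --plan '[0,0,0.1,0,0,0,4.0,0,0,0,0,0,0,4.0,0,0,0,0,0,0,4.0,0,0,0,0,0,0,4.0,0,0,0,0,0,0,3.4,0,0,0,0,0,0,3.0,0,0,0,0,0,0,2.6,0,0,0,0,0,0,2.2,0,0,0,0,0,0,2.2,0,0,0,0,0,0,2.2,0,0,0,0,0,0,2.2]'

```text
t: 4.77
tcp_pos: [0.4535, -0.2298, 0.0126]
eef_rot: [0.03, 1.0, 0.0, 0.0]
wrist_force: [-1.0, 1.4, 4.5]
finger_gap: 0.0285
finger_force: 59.5
```

>>> carry_out --plan '[0,0,-1,0,0,0,2.0,0,0,-2,0,0,0,2.0,0,0,-3,0,0,0,2.0,0,0,-3,0,0,0,2.0,0,0,0,0,0,0,2.0,0,0,0,0,0,0,2.0]'

```text
t: 5.27
tcp_pos: [0.4546, -0.2303, 0.1041]
eef_rot: [0.03, 1.0, -0.0, 0.002]
wrist_force: [-0.6, 0.3, -1.0]
finger_gap: 0.0283
finger_force: 59.4
```

```bash
python3 -c "
from h import *
go([.5418,.0458,.100],0.8)"
```

```text
turn [-0.005  0.036 -0.698] then shift [-9.108 27.485  0.414] | tcp [ 0.4546 -0.2303  0.1041] gap 0.0283 F [-0.6  0.3 -1. ] t 5.2667
```

>>> carry_out --plan '[0,0,0,0,0.03,-0.7,2.0,-0.91,2.75,0.04,0,0,0,2.0,-0.91,2.75,0.04,0,0,0,2.0,-0.91,2.75,0.04,0,0,0,2.0,-0.91,2.75,0.04,0,0,0,2.0,-0.91,2.75,0.04,0,0,0,2.0,-0.91,2.75,0.04,0,0,0,2.0,-0.91,2.75,0.04,0,0,0,2.0,-0.91,2.75,0.04,0,0,0,2.0,-0.91,2.75,0.04,0,0,0,2.0,-0.91,2.75,0.04,0,0,0,2.0]'

```text
t: 6.18
tcp_pos: [0.54, 0.0477, 0.097]
eef_rot: [-0.007, 1.0, -0.0, -0.003]
wrist_force: [0.4, -0.1, -0.2]
finger_gap: 0.0286
finger_force: 59.4
```

>>> carry_out --plan '[0,0,0,0,0,0,2.0,0,0,0,0,0,0,2.0,0,0,0,0,0,0,2.0,0,0,0,0,0,0,2.0,0,0,0,0,0,0,2.0,0,0,0,0,0,0,2.0]'

```text
t: 6.68
tcp_pos: [0.5404, 0.0452, 0.098]
eef_rot: [-0.006, 1.0, -0.0, -0.002]
wrist_force: [0.2, -0.7, -1.5]
finger_gap: 0.0281
finger_force: 59.5
```

```bash
python3 snap.py pics/g2.png side 255 230 65 60 6 top 275 220 50 70 8; python3 -c "
from h import *
go([.5418,.0458,.080],0.8)"
```

```text
turn [ 0.002 -0.029 -0.012] then shift [-0.13   0.018  1.811] | tcp [0.5405 0.0456 0.0981] gap 0.028 F [-0.1 -0.4  0.3] t 6.7833
```

View pics/g2.png

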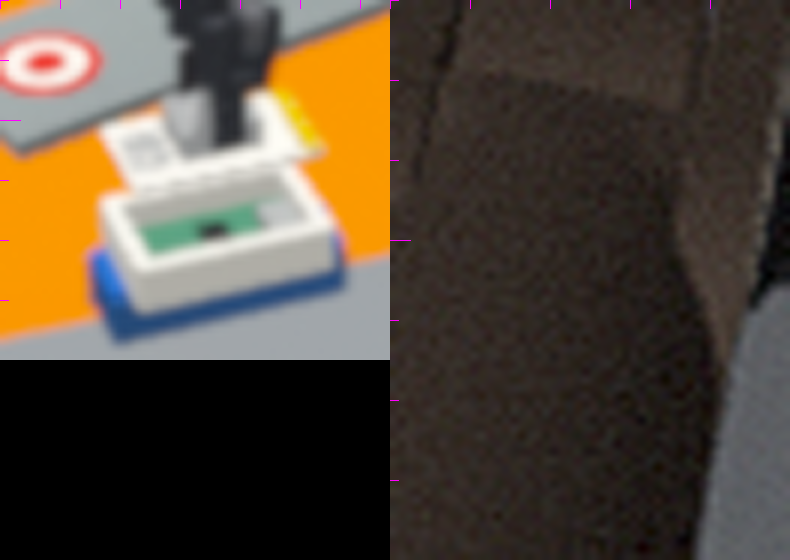

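The side view shows the cover held level over the router with the stripe on the correct end. Plate corners are about (271.7,251.7), (302.5,244.7), (309.3,255) and (277.8,262.2). The arm hides this spot from the top camera, so I'll compare the cover and router fits from the side camera alone.

Run:
```python
from h import *
def b(hx,hy,z): return [[hx,hy,z],[hx,-hy,z],[-hx,-hy,z],[-hx,hy,z]]
for z in(.0855,):
    x,r=fit([("side",b(45.5,26.5,9),[(302.5,244.7),(309.3,255.2),(277.8,262.2),(271.7,251.5)])],[.54,.04,0],z); print("cover",x[:2].round(4),np.degrees(x[2]),r.ravel().round(2))
for px in([(303.7,256.2),(311.2,267.8),(277.8,275),(271.7,262.8)],[(303.3,257.3),(311.3,267.8),(277.8,274.4),(271.7,263.4)]):
    x,r=fit([("side",b(47.5,30,49),px)],[.54,.04,0]); print("router",x[:2].round(4),np.degrees(x[2]),r.ravel().round(2))
```

```text
cover [0.5419 0.0421] 1.602952475731579 [ 0.01  0.28  0.03 -0.26 -0.08 -0.15  0.04  0.14]
router [0.5449 0.0476] 0.056233857769310294 [-0.07  0.08 -0.51  0.05  0.27 -0.1   0.3   0.04]
router [0.5443 0.0466] 0.12952085263967897 [ 0.25 -0.8  -0.66  0.28  0.21  0.77  0.21 -0.31]
```

>>> carry_out --plan '[-0.12,0.03,1.0,0,0,0,2.0,-0.11,0.02,1.0,0,0,0,2.0,0,0,1.0,0,0,0,2.0,0,0,0,0,0,0,2.0,0,0,0,0,0,0,2.0,0,0,0,0,0,0,2.0,0,0,0,0,0,0,2.0]'

```text
t: 7.37
tcp_pos: [0.543, 0.0467, 0.0682]
eef_rot: [-0.007, 1.0, 0.0, -0.001]
wrist_force: [-0.0, 0.5, -1.6]
finger_gap: 0.0285
finger_force: 59.5
```

```bash
python3 -c "
from h import *
go([.5428,.0460,.058],0.8)"
```

```text
turn [ 0.001 -0.027 -0.001] then shift [ 0.019 -0.072  1.021] | tcp [0.543  0.0467 0.0682] gap 0.0285 F [-0.   0.5 -1.6] t 7.3667
```

>>> carry_out --plan '[0,-0.06,0.3,0,0,0,2.0,0,0,0.3,0,0,0,2.0,0,0,0,0,0,0,2.0,0,0,0.2,0,0,0,2.0,0,0,0,0,0,0,2.0,0,0,0,0,0,0,2.0]'

```text
t: 7.87
tcp_pos: [0.5427, 0.0462, 0.06]
eef_rot: [-0.007, 1.0, 0.0, -0.002]
wrist_force: [0.6, -0.2, -0.5]
finger_gap: 0.0286
finger_force: 59.5
```

>>> carry_out --plan '[0,0,0.15,0,0,0,2.0,0,0,0.1,0,0,0,2.0,0,0,0.05,0,0,0,2.0,0,0,0,0,0,0,2.0,0,0,0,0,0,0,2.0]'

```text
t: 8.28
tcp_pos: [0.5427, 0.0463, 0.057]
eef_rot: [-0.007, 1.0, 0.0, -0.002]
wrist_force: [-0.0, 1.3, -0.7]
finger_gap: 0.0283
finger_force: 59.4
```

>>> carry_out --plan '[0,0,0.1,0,0,0,2.0,0,0,0.05,0,0,0,2.0,0,0,0,0,0,0,2.0,0,0,0,0,0,0,2.0]'

```text
t: 8.62
tcp_pos: [0.5428, 0.0463, 0.0566]
eef_rot: [-0.007, 1.0, 0.001, -0.001]
wrist_force: [-4.8, -0.1, 12.4]
finger_gap: 0.0283
finger_force: 61.1
```

```bash
python3 snap.py pics/g3.png side 255 230 65 60 10; python3 -c "
from h import *
go([.5428,.0460,.0566],0.8)"
```

```text
turn [ 0.011 -0.029  0.   ] then shift [-0.003 -0.034 -0.001] | tcp [0.5428 0.0463 0.0566] gap 0.0285 F [-4.6  0.6 12.5] t 8.6667
```

View pics/g3.png

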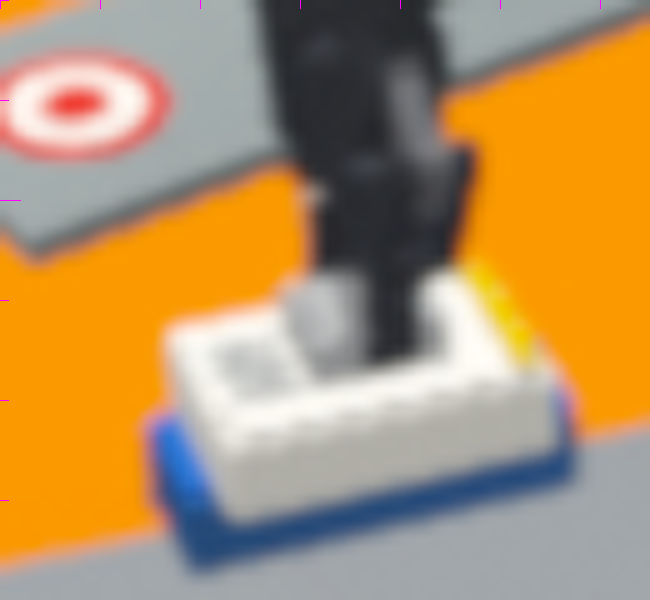

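Contact came at the expected height of 0.0566 with 12 N, and the picture shows the plate flush on the rim. Releasing now.

>>> carry_out --plan '[0,0,-0.1,0,0,0,2.2,0,0,0,0,0,0,3.2,0,0,0,0,0,0,4.0,0,0,0,0,0,0,6,0,0,0,0,0,0,8.5,0,0,0,0,0,0,8.5,0,0,0,0,0,0,8.5,0,0,-1,0,0,0,8.5,0,0,-2,0,0,0,8.5,0,0,-3,0,0,0,8.5,0,0,0,0,0,0,8.5,0,0,0,0,0,0,8.5]'

```text
t: 9.67
tcp_pos: [0.5442, 0.0464, 0.1186]
eef_rot: [-0.007, 1.0, 0.001, 0.0]
wrist_force: [-0.0, -0.6, -0.4]
finger_gap: 0.0851
finger_force: 0.0
```

```bash
python3 snap.py pics/g4.png side 255 230 65 60 10; python3 -c "
from h import *
go([.5428,.0460,.012],0.8)"
```

```text
turn [ 0.009 -0.016  0.002] then shift [ 0.049 -0.046 10.536] | tcp [0.5433 0.0465 0.1174] gap 0.085 F [ 0.2  0.  -0.3] t 9.7167
```

View pics/g4.png

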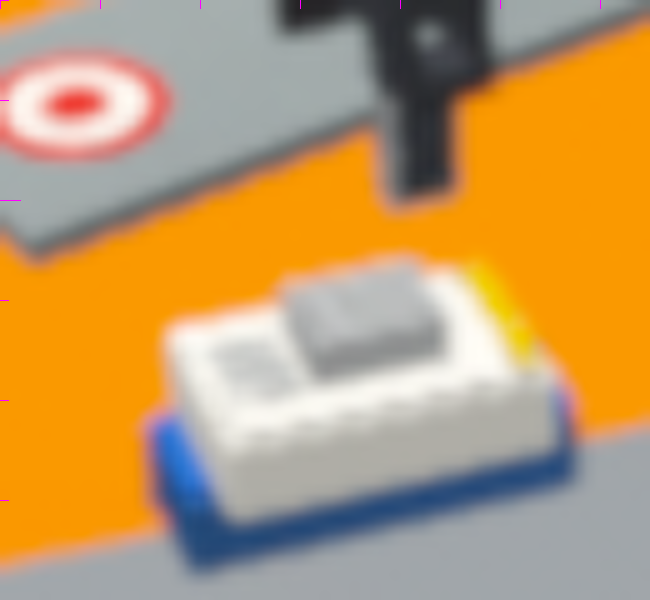

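The picture shows the cover flush on the router and free of the fingers (22 px clear), so I can go down for the base.

>>> carry_out --plan '[0.03,-0.04,2,0,0,0,8.5,0,0,2,0,0,0,8.5,0,0,2,0,0,0,8.5,0,0,2,0,0,0,8.5,0,0,1.6,0,0,0,8.5,0,0,0.7,0,0,0,8.5,0,0,0,0,0,0,8.5,0,0,0,0,0,0,8.5,0,0,0,0,0,0,8.5,0,0,0,0,0,0,8.5]'

```text
t: 10.55
tcp_pos: [0.543, 0.0459, 0.0144]
eef_rot: [-0.007, 1.0, 0.0, -0.001]
wrist_force: [-0.1, -0.2, -0.3]
finger_gap: 0.0849
finger_force: 0.0
```

>>> carry_out --plan '[0,0,0,0,0,0,7.2,0,0,0,0,0,0,6.8,0,0,0,0,0,0,6.4,0,0,0,0,0,0,6.2,0,0,0,0,0,0,6.0,0,0,0,0,0,0,5.8,0,0,0,0,0,0,5.5,0,0,0,0,0,0,5.2,0,0,0,0,0,0,5.2,0,0,0,0,0,0,5.2]'

```text
t: 11.38
tcp_pos: [0.5426, 0.0466, 0.0141]
eef_rot: [-0.007, 1.0, 0.001, -0.001]
wrist_force: [-1.1, 3.3, 7.1]
finger_gap: 0.0591
finger_force: 63.9
```

```bash
python3 -c "
from h import *
go([.5428,.0460,.012],0.8)
from bench import status;print(status.observe()['q'].round(2),status.observe()['finger_force'])"
```

```text
turn [ 0.012 -0.025  0.005] then shift [-0.022 -0.058  0.209] | tcp [0.5426 0.0466 0.0141] gap 0.0591 F [-1.1  3.3  7.1] t 11.3833
[-0.54  0.61  0.49  2.   -0.47  0.65  1.84] 63.87671761214733
```

>>> carry_out --plan '[0,0,-0.5,0,0,0,5.0,0,0,-1,0,0,0,5.0,0,0,-1.5,0,0,0,5.0,0,0,-2,0,0,0,5.0,0,0,-2,0,0,0,5.0,0,0,-2,0,0,0,5.0,0,0,-2,0,0,0,5.0,0,0,-1.5,0,0,0,5.0,0,0,-1,0,0,0,5.0,0,0,0,0,0,0,5.0]'

```text
t: 12.22
tcp_pos: [0.5438, 0.0455, 0.1508]
eef_rot: [-0.007, 1.0, 0.0, 0.0]
wrist_force: [1.1, 0.8, -1.8]
finger_gap: 0.0592
finger_force: 65.0
```

```bash
cat > fin.py <<'E'
from h import *
import sys
xo=float(sys.argv[1])
F=np.array([.5135,.2523,.2]); yaw=16.7
T=R.from_euler('ZY',[yaw,-25],degrees=True)
p=F-T.apply([.0475,0,.012])+T.apply([-xo,0,-.0109])
print("tcp target",p.round(4)); go(p,yaw,25)
E
python3 fin.py 0.0005
```

```text
tcp target [0.4811 0.2426 0.159 ]
turn [-0.571 -4.137 -2.614] then shift [-0.035 20.675 -0.886] | tcp [0.5438 0.0455 0.1508] gap 0.0592 F [ 1.1  0.8 -1.8] t 12.2167
```

>>> carry_out --plan '[0,0,0,-0.0714,-0.517,-0.327,5.0,0,0,0,-0.0714,-0.517,-0.327,5.0,0,0,0,-0.0714,-0.517,-0.327,5.0,0,0,0,-0.0714,-0.517,-0.327,5.0,0,0,0,-0.0714,-0.517,-0.327,5.0,0,0,0,-0.0714,-0.517,-0.327,5.0,0,0,0,-0.0714,-0.517,-0.327,5.0,0,0,0,-0.0714,-0.517,-0.327,5.0,0,0,0,0,0,0,5.0,0,0,0,0,0,0,5.0]'

```text
t: 13.05
tcp_pos: [0.5416, 0.0449, 0.1477]
eef_rot: [-0.141, 0.967, 0.031, 0.211]
wrist_force: [0.4, -0.4, -1.9]
finger_gap: 0.0591
finger_force: 65.0
```

```bash
python3 fin.py 0.0005
```

```text
tcp target [0.4811 0.2426 0.159 ]
turn [ 0.004 -0.063 -0.026] then shift [-0.376 20.667 -1.07 ] | tcp [0.5416 0.0449 0.1477] gap 0.0591 F [ 0.4 -0.4 -1.9] t 13.05
```

Orientation has been reached. Next I'll shift sideways, stopping about 1 cm short of the target along the axis.

>>> carry_out --plan '[0.06,1,-0.11,0,-0.03,-0.02,5.0,0.06,2.1,-0.11,0,-0.03,0,5.0,0.06,2.1,-0.11,0,0,0,5.0,0.06,2.1,-0.11,0,0,0,5.0,0.06,2.1,-0.11,0,0,0,5.0,0.06,2.1,-0.11,0,0,0,5.0,0.06,2.1,-0.11,0,0,0,5.0,0.06,2.1,-0.11,0,0,0,5.0,0.06,2.1,-0.11,0,0,0,5.0,0.06,1.8,-0.11,0,0,0,5.0,0,1,0,0,0,0,5.0,0,0,0,0,0,0,5.0]'

```text
t: 14.05
tcp_pos: [0.4732, 0.2433, 0.1562]
eef_rot: [-0.145, 0.965, 0.031, 0.216]
wrist_force: [0.6, 1.0, -2.7]
finger_gap: 0.0591
finger_force: 65.1
```

>>> carry_out --plan '[0,0,0,0,0,0,5.0,0,0,0,0,0,0,5.0,0,0,0,0,0,0,5.0,0,0,0,0,0,0,5.0]'

```text
t: 14.38
tcp_pos: [0.4738, 0.239, 0.1558]
eef_rot: [-0.142, 0.966, 0.031, 0.215]
wrist_force: [0.7, 0.4, -1.8]
finger_gap: 0.0592
finger_force: 65.1
```

```bash
python3 fin.py 0.0005;python3 snap.py pics/g5.png side 225 120 100 120 5 top 150 155 110 130 4
```

```text
tcp target [0.4811 0.2426 0.159 ]
turn [-0.005  0.025  0.007] then shift [-0.859  0.131  0.055] | tcp [0.4738 0.239  0.1558] gap 0.0592 F [ 0.7  0.4 -1.8] t 14.3833
```

View pics/g5.png

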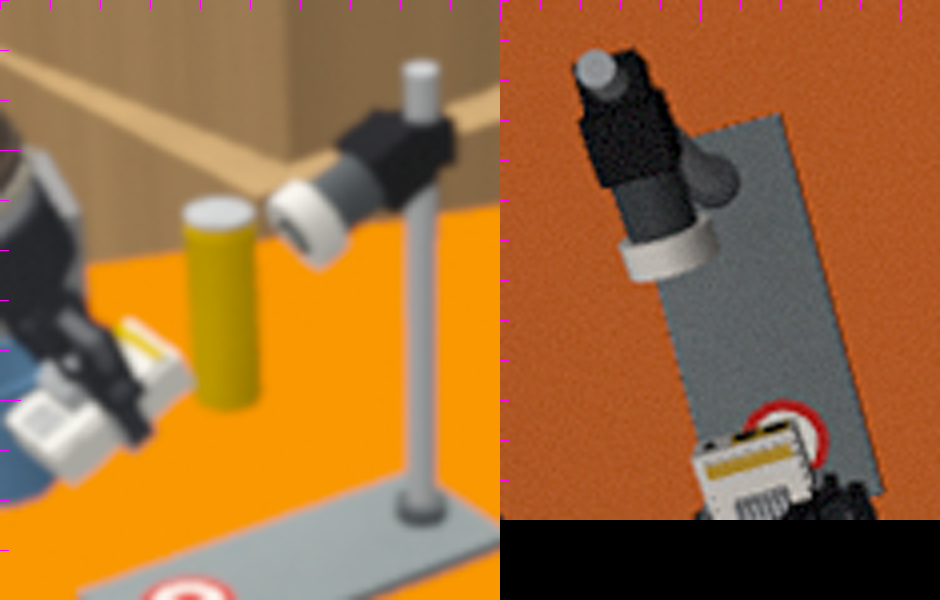

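The picture shows the router held with the cover seated, the ring front at about (283.5,165.6) in the side view, and the ports facing the lens. That used the last of my 10 views, so I'll check the model numerically from the pixels I've read.

Run:
```python
from h import *
from bench import status
S=np.array([.5135,.2523,0]);T=R.from_euler('ZY',[16.7,-25],degrees=True)
L=S+R.from_euler('z',16.7,degrees=True).apply([.091,0,.242])
a=np.linspace(0,2*np.pi,72,endpoint=False)
C=L+T.apply(np.c_[0*a,.026*np.cos(a),.026*np.sin(a)])
for n in CAL:
    q=proj(n,C); print(n,"lens",proj(n,L).round(1),"ring u",q[:,0].min().round(1),q[:,0].max().round(1),"v",q[:,1].min().round(1),q[:,1].max().round(1), "at vmax",q[q[:,1].argmax()].round(1),"at umin",q[q[:,0].argmin()].round(1))
s=status.observe(); Q=R.from_quat(s["eef_rot"])*R.from_matrix(np.diag([-1.,1,-1]))
o=s["tcp_pos"]+Q.apply([.0005,0,.0109])
for c in([47.5,30,24],[47.5,-30,24],[47.5,-30,0],[47.5,30,0],[-47.5,-30,0],[-47.5,-30,24],[-47.5,30,24],[40,0,28]):
    P=o+Q.apply(np.array(c)/1000); print(c,"side",proj("side",P).round(1),"top",proj("top",P).round(1))
# white ring segmentation
import cv2
for n,(x,y,w,h) in(("side",(274,150,22,28)),("top",(176,205,34,24))):
    im=eyes.snapshot(n)[y:y+h,x:x+w].astype(int)
    m=(im.min(2)>(150 if n=="side" else 110))&(im.max(2)-im.min(2)<45)
    k,l,st,ce=cv2.connectedComponentsWithStats(m.astype(np.uint8)); i=1+st[1:,4].argmax()
    print(n,"ring comp",st[i]+[x,y,0,0,0],ce[i]+[x,y])
    for r in (l==i): print("".join(".#"[int(v)] for v in r))
```

```text
side lens [[283.9 167.4]] ring u 278.1 289.7 v 160.5 174.3 at vmax [288.9 174.3] at umin [278.1 161.5]
top lens [[194.2 220.3]] ring u 182.8 205.4 v 216.0 224.8 at vmax [185.3 224.8] at umin [182.8 223.8]
[47.5, 30, 24] side [[249.8 183.3]] top [[196.7 269.4]]
[47.5, -30, 24] side [[260.3 190.7]] top [[222.1 262.1]]
[47.5, -30, 0] side [[263.7 196.3]] top [[222.5 258.5]]
[47.5, 30, 0] side [[253.2 188.9]] top [[197.5 265.8]]
[-47.5, -30, 0] side [[239.1 217. ]] top [[234.5 294.2]]
[-47.5, -30, 24] side [[235.3 211.5]] top [[234.4 298.3]]
[-47.5, 30, 24] side [[225.3 203.4]] top [[209.7 305.6]]
[40, 0, 28] side [[252.5 187.6]] top [[210.3 269.3]]
side ring comp [279 156  14  17 122] [286.20491803 162.58196721]
......................
......................
......................
......................
......................
......................
.........####.........
.......#######........
......#########.......
.....###########......
.....###########......
.....############.....
......############....
........##########....
..........########....
...........########...
............#
[... 466 characters left out ...]

..................................
..................................
..................................
.....................#............
...................###............
................######............
.....#......###########...........
....###################...........
....###################...........
.....###################..........
.....###################..........
.....###################..........
......##################..........
......################............
......##############..............
.......##########.................
..................................
..................................
..................................
..................................
```

```bash
cat > st.py <<'E'
from h import *
from bench import status
import cv2
S=np.array([.5135,.2523,0])
def ycen(im,box):
    x,y,w,h=box; c=im[y:y+h,x:x+w].astype(np.float32); c=cv2.resize(c,None,fx=4,fy=4,interpolation=cv2.INTER_CUBIC)
    sat=np.clip((c[...,:2].min(2)-c[...,2]),0,None); hsv=cv2.cvtColor(np.clip(c,0,255).astype(np.uint8),cv2.COLOR_RGB2HSV)
    m=((hsv[...,0]>20)&(hsv[...,0]<35)&(hsv[...,1]>110)&(hsv[...,2]>90)).astype(np.uint8)
    k,l,stt,ce=cv2.connectedComponentsWithStats(m); o=stt[1:,4].argsort()[::-1][:3]+1
    return [(((ce[i]+.5)/4-.5+[x,y]).round(2).tolist(),int(stt[i,4])//16) for i in o]
if __name__=="__main__":
    s=status.observe(); Q=R.from_quat(s["eef_rot"])*R.from_matrix(np.diag([-1.,1,-1]))
    o=s["tcp_pos"]+Q.apply([.0005,0,.0109]); P=o+Q.apply([.04,0,.028]); print(s["tcp_pos"].round(4))
    for n,b in(("side",(235,170,35,35)),("top",(195,250,40,40))): print(n,"pred",proj(n,P).round(2),"obs",ycen(eyes.snapshot(n),b))
    x=np.array([.4547,-.2305]);r=np.radians(-3.4);P=[x[0]+.04*np.cos(r),x[1]+.04*np.sin(r),.009]
    for n,b in(("side",(295,335,25,30)),("top",(385,265,35,20))): print("bench",n,"pred",proj(n,P).round(2),"obs",ycen(cv2.imread(f"pics/{n}0.png")[:,:,::-1],b))
E
python3 st.py
```

```text
[0.4736 0.2395 0.1559]
side pred [[252.42 187.52]] obs [([266.08, 184.49], 216), ([251.19, 187.34], 22)]
top pred [[210.21 269.35]] obs [([211.3, 270.28], 65), ([214.29, 263.2], 5), ([208.71, 265.16], 2)]
bench side pred [[307.84 349.08]] obs [([307.85, 348.05], 43)]
bench top pred [[401.94 274.08]] obs [([401.18, 274.1], 52)]
```

```bash
cat > edge.py <<'E'
from h import *
from bench import status
from scipy.ndimage import map_coordinates, gaussian_filter
IM={n:np.mean([eyes.snapshot(n).astype(float) for _ in range(4)],0) for n in CAL}
s=status.observe()
Wt={n:gaussian_filter(2*im.min(2)-im.max(2),.6) for n,im in IM.items()}
S0=np.array([.5135,.2523,0]);T=R.from_euler('ZY',[16.7,-25],degrees=True)
L=S0+R.from_euler('z',16.7,degrees=True).apply([.091,0,.242])
Q=R.from_quat(s["eef_rot"])*R.from_matrix(np.diag([-1.,1,-1])); O=s["tcp_pos"]+Q.apply([.0005,0,.0109])
def norms(n,A,B,inside):
    """image normal of segment AB pointing away from 'inside'"""
    a,b=proj(n,A),proj(n,B); d=b-a; N=np.c_[d[:,1],-d[:,0]]; N/=np.linalg.norm(N,axis=1)[:,None]
    m=(a+b)/2; N*=np.sign(((m-proj(n,inside))*N).sum(1))[:,None]; return m,N
def meas(n,m,N,rng=4):
    t=np.arange(-rng,rng+.01,.1); P=m[:,None]+N[:,None]*t[None,:,None]
    v=map_coordinates(Wt[n],[P[...,1],P[...,0]],order=3); g=-np.gradient(v,.1,axis=1)
    k=g.argmax(1); return t[k],g.max(1)
def solve(segs,tag):
    rows=[]
    for n,A,B,ins in segs:
        m,N=norms(n,A,B,ins); t,g=meas(n,m,N)
        for e in range(len(m)):
            if g[e]>25 and abs(t[e])<3.9:
                c=(A[e]+B[e])/2; J=[((proj(n,c+1e-4*np.eye(3)[j])-m[e])[0]/1e-4)@N[e] for j in range(3)]; rows.append((J,t[e],n))
    J=np.array([r[0] for r in rows])/1000;y=np.array([r[1] for r in rows]); cam=np.array([r[2] for r in rows])
    f=least_squares(lambda d:J@d-y,np.zeros(3),loss="soft_l1",f_scale=.4)
    print(tag,"shift mm",f.x.round(2),"n",{c:int((cam==c).sum()) for c in CAL},"med|r|",np.median(abs(f.fun)).round(2))
    for c in CAL:
        k=cam==c; print("   ",c,"mean t",y[k].mean().round(2))
    return f.x
# ring
a=np.linspace(0,2*np.pi,121); C=L+T.apply(np.c_[0*a,.026*np.cos(a),.026*np.sin(a)]); segs=[]
for n in CAL:
    m,N=norms(n,C[:-1],C[1:],L); back=(proj(n,L+T.apply([.02,0,0]))-proj(n,L))[0]; k=N@back<-.1*np.linalg.norm(back)
    segs.append((n,C[:-1][k],C[1:][k],L))
dl=solve(segs,"ring")
# router silhouette edges
V=lambda x,y,z:O+Q.apply(np.array([x,y,z])/1000)
E={"top":[((47.5,-30,0),(47.5,30,0)),((47.5,30,0),(47.5,30,24))],
   "side":[((47.5,-30,0),(47.5,30,0)),((-47.5,-30,0),(47.5,-30,0)),((-47.5,-30,24),(-47.5,-30,0)),((-47.5,30,24),(-47.5,-30,24))]}
E["top"]+= [((47.5,30,24),(10,30,24))]
segs=[]
for n in E:
    for p,q in E[n]:
        u=np.linspace(.05,.95,40)[:,None]; X=V(*p)+(V(*q)-V(*p))*u; segs.append((n,X[:-1],X[1:],V(0,0,12)))
dr=solve(segs,"router")
port=V(47.5,0,12)+dr/1000; lens=L+dl/1000
print("port in head frame mm (want -100,0,0):",T.inv().apply(port-lens)*1000,"| by model:",T.inv().apply(V(47.5,0,12)-L)*1000)
E
python3 edge.py
```

```text
ring shift mm [-0.86  1.6   0.43] n {'side': 54, 'top': 33} med|r| 0.11
    side mean t 0.18
    top mean t 0.22
router shift mm [-2.1  -0.63 -3.47] n {'side': 142, 'top': 116} med|r| 0.49
    side mean t 1.69
    top mean t -0.8
port in head frame mm (want -100,0,0): [-112.29769396   -1.80772601   -1.66838896] | by model: [-1.08998843e+02 -3.46124846e-02  1.09613951e+00]
```

Run:
```python
exec(open('edge.py').read().split("# router silhouette")[0])
E={"top":[((47.5,-30,0),(47.5,30,0)),((47.5,30,0),(47.5,30,24)),((47.5,-30,0),(47.5,-30,24)),((47.5,30,24),(22,30,24))],
   "side":[((47.5,-28,0),(47.5,30,0)),((-45,-30,0),(-20,-30,0)),((22,-30,0),(46,-30,0)),((-47.5,-30,22),(-47.5,-30,2)),((-47.5,28,24),(-47.5,-28,24)),((47.5,30,4),(47.5,30,22))]}
def W(p,x): 
    r=R.from_rotvec(x[3:]); return O+np.array(x[:3])+ (Q*r).apply(np.array(p)/1000)
def run(x,show=False,rng=4,only=None):
    out=[];w=[]
    for n in E:
        for p,q in E[n]:
            u=np.linspace(.05,.95,20)[:,None];P=np.array(p)+(np.array(q)-p)*u
            X=W(P,x); m,N=norms(n,X[:-1],X[1:],W([0,0,12],x)); t,g=meas(n,m,N,rng)
            k=(g>25)&(abs(t)<rng-.1); 
            if show: print("  ",n,p,q,"n",k.sum(),"med t",np.median(t[k]).round(2) if k.any() else None, "sd",t[k].std().round(2) if k.any() else None,"g",np.median(g).round(0))
            out.append((n,(P[:-1]+P[1:])/2,m,N,np.where(k,t,np.nan)))
    return out
x=np.zeros(6)
print("start");run(x,True)
pr=np.array([.003,.003,.003,.03,.03,.03])
for it in range(4):
    o=run(x,rng=4 if it<2 else 2.5)
    def f(y):
        r=[]
        for n,P,m,N,t in o:
            k=~np.isnan(t); r.append((((proj(n,W(P[k],y))-m[k])*N[k]).sum(1)-t[k])/.4)
        return np.concatenate(r+[y/pr])
    x=least_squares(f,x,x_scale=pr,loss="soft_l1").x
    print((x[:3]*1000).round(2),np.degrees(x[3:]).round(2))
print("end");run(x,True,2.5)
lens=L+dl/1000
port=W([47.5,0,12],x);print("port head frame",T.inv().apply(port-lens)*1000, "router rot vs head deg",np.degrees((T.inv()*Q*R.from_rotvec(x[3:])).as_rotvec()))
```

```text
ring shift mm [-0.88  1.53  0.45] n {'side': 54, 'top': 33} med|r| 0.1
    side mean t 0.18
    top mean t 0.23
start
   top (47.5, -30, 0) (47.5, 30, 0) n 19 med t -3.0 sd 2.25 g 110.0
   top (47.5, 30, 0) (47.5, 30, 24) n 19 med t -0.6 sd 0.12 g 122.0
   top (47.5, -30, 0) (47.5, -30, 24) n 7 med t -2.4 sd 0.14 g 39.0
   top (47.5, 30, 24) (22, 30, 24) n 19 med t -0.4 sd 0.08 g 145.0
   side (47.5, -28, 0) (47.5, 30, 0) n 12 med t 2.85 sd 0.8 g 160.0
   side (-45, -30, 0) (-20, -30, 0) n 19 med t 0.6 sd 0.07 g 160.0
   side (22, -30, 0) (46, -30, 0) n 19 med t 0.5 sd 0.08 g 159.0
   side (-47.5, -30, 22) (-47.5, -30, 2) n 19 med t 1.0 sd 0.65 g 59.0
   side (-47.5, 28, 24) (-47.5, -28, 24) n 19 med t 2.0 sd 0.55 g 66.0
   side (47.5, 30, 4) (47.5, 30, 22) n 19 med t 2.7 sd 0.54 g 151.0
[ 0.84 16.31 -0.99] [ 25.46 -11.87  -8.06]
[0.63 6.85 0.37] [11.96 -8.   -5.49]
[ 2.42  7.36 -1.23] [ 8.02 -7.69 -6.68]
[ 4.25  5.6  -2.62] [ 0.72 -7.63 -7.96]
end
   top (47.5, -30, 0) (47.5, 30, 0) n 9 med t 1.5 sd 1.27 g 34.0
   top (47.5, 30, 0) (47.5, 30, 24) n 19 med t -1.4 sd 0.45 g 102.0
   top (47.5, -30, 0) (47.5, -30, 24) n 5 med t -0.6 sd 0.12 g 34.0
   top (47.5, 30, 24) (22, 30, 24) n 19 med t 0.2 sd 0.24 g 141.0
   side (47.5, -28, 0) (47.5, 30, 0) n 18 med t 1.8 sd 0.32 g 154.0
   side (-45, -30, 0) (-20, -30, 0) n 19 med t -0.2 sd 0.07 g 159.0
   side (22, -30, 0) (46, -30, 0) n 19 med t 0.2 sd 0.08 g 159.0
   side (-47.5, -30, 22) (-47.5, -30, 2) n 19 med t 0.0 sd 0.23 g 87.0
   side (-47.5, 28, 24) (-47.5, -28, 24) n 19 med t 1.7 sd 0.31 g 66.0
   side (47.5, 30, 4) (47.5, 30, 22) n 19 med t 0.5 sd 0.31 g 159.0
port head frame [-107.23055866   -4.26684867    1.86187135] router rot vs head deg [ 0.7708045  -7.78986544 -7.81034226]
```

Run:
```python
exec(open('edge.py').read().split("# router silhouette")[0])
np.set_printoptions(linewidth=200,suppress=True)
E={"top":[((47.5,-30,0),(47.5,30,0)),((47.5,30,0),(47.5,30,24)),((47.5,30,24),(22,30,24))],
   "side":[((47.5,-30,0),(47.5,-30,24)),((47.5,-30,24),(47.5,30,24)),((-47.5,-30,0),(-47.5,30,0)),((-45,-30,0),(-20,-30,0)),((22,-30,0),(46,-30,0))]}
for n in E:
    for p,q in E[n]:
        u=np.linspace(.05,.95,13)[:,None];X=O+Q.apply((np.array(p)+(np.array(q)-p)*u)/1000)
        m,N=norms(n,X[:-1],X[1:],O+Q.apply([0,0,.012])); t,g=meas(n,m,N,3)
        c=X.mean(0); J=[((proj(n,c+Q.apply(1e-3*np.eye(3)[j]))-proj(n,c))[0])@N[6] for j in range(3)]
        print(n,p,q,"px/mm xyz",np.round(J,2),"\n   t",t.round(1),"\n   g",g.round(0))
print(s["tcp_pos"])
# profile across port-face bottom edge in top view
for y in(-24,-12,0,12,24):
    c=proj("top",O+Q.apply(np.array([[47.5,y,0],[57.5,y,0]])/1000)); d=(c[1]-c[0])/np.linalg.norm(c[1]-c[0]); tt=np.arange(-6,5)
    P=c[0]+d*tt[:,None]; print(y,[tuple(int(map_coordinates(IM["top"][...,k],[[a[1]],[a[0]]],order=1)[0]) for k in range(3)) for a in P])
```

```text
ring shift mm [-0.88  1.45  0.47] n {'side': 54, 'top': 33} med|r| 0.1
    side mean t 0.18
    top mean t 0.23
top (47.5, -30, 0) (47.5, 30, 0) px/mm xyz [ 0.41 -0.   -0.14] 
   t [ 2.1  2.2  1.5 -3.  -3.  -3.  -3.  -3.  -3.  -3.  -3.  -0.1] 
   g [162. 188. 138. 137. 121. 103. 115.  78.  27.  31.  60.  58.]
top (47.5, 30, 0) (47.5, 30, 24) px/mm xyz [ 0.22  0.38 -0.  ] 
   t [-0.8 -0.7 -0.6 -0.6 -0.6 -0.5 -0.5 -0.4 -0.4 -0.4 -0.4 -0.5] 
   g [108. 111. 113. 116. 118. 121. 123. 124. 127. 129. 133. 136.]
top (47.5, 30, 24) (22, 30, 24) px/mm xyz [0.   0.44 0.09] 
   t [-0.3 -0.4 -0.4 -0.2 -0.2 -0.4 -0.4 -0.2 -0.2 -0.3 -0.4 -0.4] 
   g [143. 137. 136. 143. 146. 141. 143. 148. 148. 145. 153. 149.]
side (47.5, -30, 0) (47.5, -30, 24) px/mm xyz [ 0.33 -0.09 -0.  ] 
   t [0.8 0.8 0.8 0.8 0.8 0.7 0.6 0.6 0.6 0.6 0.6 0.7] 
   g [104. 112. 118. 121. 122. 123. 128. 134. 140. 147. 153. 158.]
side (47.5, -30, 24) (47.5, 30, 24) px/mm xyz [ 0.32 -0.    0.11] 
   t [1.2 1.2 1.2 1.2 1.2 1.3 1.3 1.3 1.2 1.3 1.3 1.2] 
   g [178. 172. 161. 160. 172. 170. 168. 164. 166. 165. 161. 161.]
side (-47.5, -3
[... 773 characters left out ...]
 153, 130), (176, 174, 174), (174, 168, 163), (137, 122, 91), (99, 77, 19), (114, 99, 62), (162, 129, 111), (175, 95, 93), (164, 22, 18), (162, 38, 35), (121, 75, 76)]
0 [(165, 150, 121), (166, 164, 165), (183, 177, 168), (129, 116, 85), (24, 20, 11), (55, 42, 31), (103, 90, 80), (100, 103, 103), (91, 101, 103), (92, 99, 99), (92, 98, 99)]
12 [(162, 149, 122), (176, 172, 168), (169, 165, 162), (138, 134, 129), (125, 122, 117), (124, 122, 121), (108, 109, 109), (93, 99, 101), (93, 98, 100), (96, 100, 102), (91, 97, 98)]
24 [(162, 148, 118), (157, 155, 155), (181, 176, 171), (127, 124, 120), (85, 83, 83), (89, 89, 90), (120, 103, 97), (109, 89, 80), (118, 94, 79), (132, 99, 82), (138, 93, 76)]
```

```bash
sed -i 's/^p=F-/F=F+T.apply([-.0002,.0026,.0005])\np=F-/; s/yaw=16.7/yaw=16.9/' fin.py; python3 fin.py 0.0008
```

```text
tcp target [0.4797 0.2448 0.1592]
turn [-0.009  0.027 -0.005] then shift [-0.818  0.263  0.008] | tcp [0.4734 0.2401 0.1558] gap 0.0592 F [ 0.7 -0.8 -1.2] t 15.8833
```

>>> carry_out --plan '[-0.2,0.06,0,0,0.027,-0.005,5.0,-0.2,0.07,0,0,0,0,5.0,-0.2,0.07,0,0,0,0,5.0,-0.22,0.06,0,0,0,0,5.0,0,0,0,0,0,0,5.0,0,0,0,0,0,0,5.0,0,0,0,0,0,0,5.0,0,0,0,0,0,0,5.0,0,0,0,0,0,0,5.0,0,0,0,0,0,0,5.0,0,0,0,0,0,0,5.0,0,0,0,0,0,0,5.0]'

```text
t: 16.88
tcp_pos: [0.4797, 0.2447, 0.1593]
eef_rot: [-0.143, 0.966, 0.031, 0.214]
wrist_force: [0.3, 0.2, -1.9]
finger_gap: 0.0592
finger_force: 65.1
```

```bash
python3 fin.py 0.0008; python3 st.py | head -3; python3 fin.py 0.0008
```

```text
tcp target [0.4797 0.2448 0.1592]
turn [-0.009 -0.     0.001] then shift [-0.003  0.002  0.008] | tcp [0.4797 0.2447 0.1593] gap 0.0592 F [ 0.3  0.2 -1.9] t 16.8833
[0.4797 0.2447 0.1593]
side pred [[253.96 185.41]] obs [([266.16, 184.2], 209), ([253.0, 185.58], 22)]
top pred [[207.68 266.53]] obs [([209.21, 267.33], 66), ([211.96, 260.39], 5), ([206.24, 262.38], 1)]
tcp target [0.4797 0.2448 0.1592]
turn [-0.01  -0.001  0.001] then shift [-0.001  0.004  0.007] | tcp [0.4797 0.2447 0.1593] gap 0.0592 F [-0.3 -0.  -1.8] t 16.9833
```

```bash
python3 -c "
from bench import finish_job
print(finish_job())"
```

```text
the job is handed in; nothing more can be done
None
```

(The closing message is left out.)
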